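# Snap the drill-guide block into its jig

### The arm

A 7-joint arm with a two-finger parallel gripper is mounted at the origin on the work surface. World frame = base frame: x ahead of the robot, y to its left, z up, the work surface at z = 0. Lengths are in mm, angles in rad, forces in N, time in s.
With the tool pointing down it reaches from about 400 to 850 mm from the base axis. Payload 4.4 kg.
Tool frame: the origin (TCP) lies on the centre line of the jaws, within the pads' length; the fingertips stand 8 mm ahead of it and the grasp point (between the pads) lies 11 mm behind it; z points along the fingers, x is the direction in which the jaws open and shut, and the axes are right-handed (so a half turn about z gives the same grasp; the last joint's range is limited). The gripper opens to 94 mm and grips with 3 to 60 N. Pads are 16 mm wide; open, the fingers measure 119 mm over their backs; the gripper's body (75 mm by 177 mm) begins 78 mm behind the grasp point.
Start: joints at [-1.383, 0.628, 0.038, 1.517, -0.027, 0.996, -0.02], TCP at [163.179, 629.198, 213.478] pointing down, gripper open.
Joint ranges: [-3.06, 3.06], [-0.37, 2.12], [-1.25, 1.32], [0.18, 2.47], [-1.1, 4.24], [0.23, 1.98], [-2.94, 2.94]. Speed limits (rad/s): [2.57, 2.57, 3.14, 3.14, 3.14, 3.14, 3.14].

### API

Orientations are given as a 3x3 rotation matrix whose columns are the frame's x, y, z axes.
In Python, from bench import arm gives the robot as it stands.
- The arm moves only by the tool move_arm, never from a script. Its argument "motion" is text: rows parted by semicolons, each of 5 numbers parted by spaces: the shift along the tool's x, y, z in mm, then the turn about the tool's z in rad, then the closure, from 0 (fully open) to 1 (shut). In form: x y z turn jaw; .... A call has 1 to 8 rows; each row shifts and turns the pose as measured when the row begins, along the tool's axes as they then stand; what a row does not reach is not made up. A row lasts 1/10 s, in which the tool goes at most 50 mm and 8.59 degrees, less where a joint would pass 70% of its speed; a pose out of reach is approached as far as the arm can. A call is refused whole if a number of a shift passes 50 or a number of a turn 0.15, either way. A call with a gripper value outside its range is refused whole. The fingers move at their own pace and stop on an object; "squeeze" is the grip in N (left out, the last holds). Time passes only in rows, so rows that do not move let the fingers close. It gives the time, the measured TCP pose, the force and the opening at its end, in the units of the state.
- arm.get_obs(): the state, without advancing time (a new reading comes with each control period).
- arm.get_image(name): name is "side" or "top"; returns the picture (400x640x3 uint8, blue, green, red); there is no depth.
- arm.camera_params(name): a dict with "fx", "fy", "cx", "cy" (pixels), "dist_coeffs" ([k1, k2, p1, p2, k3] as OpenCV has them; the pictures are not rectified), "rvec" (rotation vector, rad) and "tvec" (3), from world to camera coordinates, as OpenCV has them. Camera axes: x right, y down, z forward; pixel columns grow to the right and rows downward; lengths in mm; the calibration is good to about 2 mm. A picture is of the moment at which its call begins. camera_params takes no time and is no camera call.
- arm.finish_job(): hands the job in, once; it reports no verdict.
The state is a dict: "t": time; "joint_positions": joint angles; "qvel": joint speeds; "joint_torque": joint torques, N m; "ee_pos": TCP position; "ee_rot": TCP orientation; "wrist_force": force on the tool from outside, world axes, zero at the start; "ft_torque": the same for the moment, N m; "width": finger opening in mm.
Only numpy, scipy, OpenCV 4.12 (cv2) and the standard library are available. Lean on these libraries where they do the work, as an engineer would, in place of code of your own. Each camera call takes 0.05 s, during which the arm holds its last target.

### The job

Get the drilling jig ready: first take the steel offcut out of its channel and put it in the scrap tray, then slide the aluminium guide block along the fence into the channel, fully home against the end stop, until the spring catch clicks in behind it. Let the block's own edge push the catch aside, do not work the catch beforehand, and leave the hammer, the timber and the oil bottle where they are.

Things in the scene. Friction and masses are not known exactly. Their poses are not given: they have to be found in the camera images.
- jig: Fixed drilling jig: dark steel plate, in its own frame (mm) x -300..120, y -75..150, top at z 10, with bright steel guides. Origin: on the table, on the channel's centre line at its mouth; +x the sliding-in direction, z up. Channel: x 0..90 between walls at y -54.5 and +54.5 (inner faces), open on top but for the keepers.
- fence (a point): Point on the top inner edge of the fence, at jig (-180, -54.5, 24.5) mm: a straight low rail with its inner face at jig y -54.5, along the plate from x -300 to 90, where it is the channel's wall on that side. A block squared against it lies in line with the channel. Axes as the jig's.
- keeper (a point): Inner top corner, at jig (12, 47.5, 30.5) mm, of the +y keeper. One on each wall over x 12..90: lips 6 mm thick (z 24.5..30.5) reaching in to y +-47.5, 2.5 mm above the block's flange. So the block cannot be put in from above, only slid in along +x. Screw heads on them rise to z 35. Axes as the jig's.
- stop (a point): Middle of the top edge of the end stop's face, at jig (90, 0, 50) mm: a steel bar across the channel's end. Axes as the jig's.
- catch_tip (a point): Inner corner of the spring catch's free end, on the arm: at rest about jig (-6.5, 43.7, 17.5) mm, some 8 mm into the path of the block's flange. The pivot pin stands at jig (-75, 66), its top at z 26.
- block: Loose aluminium drill-guide block, about 0.8 kg, too wide for most grippers: push it. Flange 90 (x) x 106 (y) x 12 mm; upper part 90 x 92 mm, to height 45; flat x end faces; 5 bushes on top, 2 mm proud. Origin: centre of underside. Starts on the plate before the mouth, off the fence, up to 0.45 rad askew. Either x end may lead. Home: origin at jig (45, 0 +-1.5, 10) mm, axes parallel to the jig's.
- offcut: Loose square steel bar offcut, 100 x 20 x 20 mm, 0.3 kg, lying flat in the channel's mouth, roughly along the channel (up to 0.35 rad off). Origin: its centre; x along its length.
- tray: Fixed open grey steel scrap tray, outside 180 (x) x 130 (y) x 45 mm, walls and floor 4 mm. Origin: centre of its underside; z up. It is to the left or the right of the jig, the closed tool case on the other side.
- catch (a joint): Spring catch: flat steel arm 72 x 5 mm, 12 high (jig z 11.5..23.5 mm), slanting inwards along +x from its upright pivot. 0 rad at rest; grows as pushed outwards (+y), about 0.12 as the block passes. Spring: 2 N at the tip at rest, 4 N then. When the block's rear edge passes the tip (block origin past about jig x 41 mm) it snaps back to 0 behind the flange and bars the way back.
- case: Fixed closed grey plastic tool case, 170 (x) x 120 (y) x 60 mm with its handle; just in the way. Origin: centre of its underside.
- hammer: Loose hammer lying on the table beside the plate's +y edge, about 260 mm long; bystander. Handle along its own -x.
- timber: Small loose hardwood block 70 (x) x 45 (y) x 35 mm, standing on the plate on the +y side of the channel; bystander. Origin: centre of its underside.
- oil: Loose white oil bottle, 54 mm diameter, 130 mm tall, standing near the plate's +y edge beside the channel; bystander. Origin: centre of its underside.
Not all that is in view belongs to the job. Of the things like the block, leave any that is yellow; of the rest the smaller one is meant.

How it is judged:
By the outcome, as a careful person would: the job done as asked, in the order asked, and still so for the second after the job is handed in, with the robot touching nothing.
It also fails if it takes over 62 s, if anything falls off the work surface, if the arm or the gripper's body presses on something with over 40 N, if the wrist force passes 120 N, or if a joint passes its speed limit or range.

## Working session

There is one attempt and no reset: what is moved stays moved. The work goes in short steps, Python scripts to look and compute and a tool call to move; the robot and the scene stay as the last step left them, time stands still between calls to the robot, and variables do not carry over. Pictures are saved under pics/ and viewed, and the job is handed in when it is done.

Besides the shell and the picture viewer there is one more tool, called as name(argument=value, ...), one argument or row to a line, values as JSON. move_arm: Moves the arm, as the interface text tells. Its arguments: {"type":"object","properties":{"motion":{"type":"string"},"squeeze":{"type":"number"}},"required":["motion"]}

```bash
mkdir -p pics; ls; python3 - <<'E'
from bench import arm
import cv2
for n in("top","side"):
    cv2.imwrite(f"pics/{n}0.png",arm.get_image(n)); print(n,arm.camera_params(n))
o=arm.get_obs();print(o)
E
```

```text
pics
top {'fx': 432.7515274951607, 'fy': 432.7515274951607, 'cx': 323.5948007083965, 'cy': 199.8271509610535, 'dist_coeffs': array([-0.08061732,  0.        ,  0.        ,  0.        ,  0.        ]), 'rvec': array([ 2.15076801, -2.14503309,  0.10190157]), 'tvec': array([   1.06428496,  582.14860467, 1007.2402715 ])}
side {'fx': 430.62778485964054, 'fy': 430.62778485964054, 'cx': 326.65511959535047, 'cy': 199.05596220560653, 'dist_coeffs': array([0.03586101, 0.        , 0.        , 0.        , 0.        ]), 'rvec': array([ 2.00951992, -0.85064987,  0.43988964]), 'tvec': array([-406.35566787,  284.81199974,  722.95742189])}
{'t': 0.1, 'joint_positions': array([-1.38281719,  0.62922083,  0.03846386,  1.5182298 , -0.02699299,
        0.99627477, -0.0199983 ]), 'qvel': array([ 5.54633530e-04, -1.22920681e-03,  1.13361036e-03, -3.48997380e-03,
       -3.97312082e-04,  2.67624411e-06, -4.51673189e-04]), 'joint_torque': array([ 4.30468135e-03, -5.50785649e+01,  1.14763264e+00, -1.87116176e+01,
       -5.22556098e-02,  1.91803300e-02,  5.45036937e-05]), 'ee_pos': array([163.03447693, 628.64787838, 212.67987731]), 'ee_rot': array([[ 2.51072315e-01,  9.67968259e-01, -3.75819203e-04],
       [ 9.67966987e-01, -2.51072595e-01, -1.56993896e-03],
       [-1.61400899e-03,  3.03876288e-05, -9.99998697e-01]]), 'wrist_force': array([ 0.00508507, -0.08743599, -0.42191993]), 'ft_torque': array([ 0.03172252, -0.040194  , -0.00914961]), 'width': 93.83612058504943}
```

View pics/top0.png

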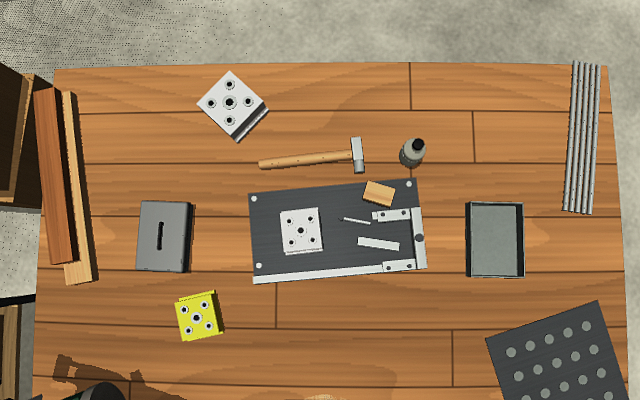

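View pics/side0.png

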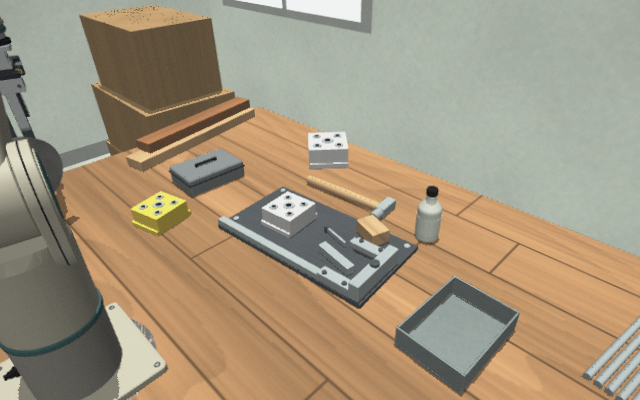

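The candidates for the block are the large white one at top (232,103), the yellow one at (198,316) and the smaller aluminium one on the plate at (302,231). I choose the last. The only bright bar lying in the channel is the offcut, at (378,244). The thin arm at (355,220) is the catch. The tray is at (495,240) and the case at (165,237). Next is a close crop to check this.

```bash
python3 - <<'E'
import cv2
a=cv2.imread("pics/top0.png")
cv2.imwrite("pics/c1.png",cv2.resize(a[170:290,240:440],None,fx=4,fy=4,interpolation=cv2.INTER_CUBIC))
b=cv2.imread("pics/side0.png")
cv2.imwrite("pics/c2.png",cv2.resize(b[170:310,215:425],None,fx=3.8,fy=3.8,interpolation=cv2.INTER_CUBIC))
E
```

```text
(no output)
```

View pics/c1.png

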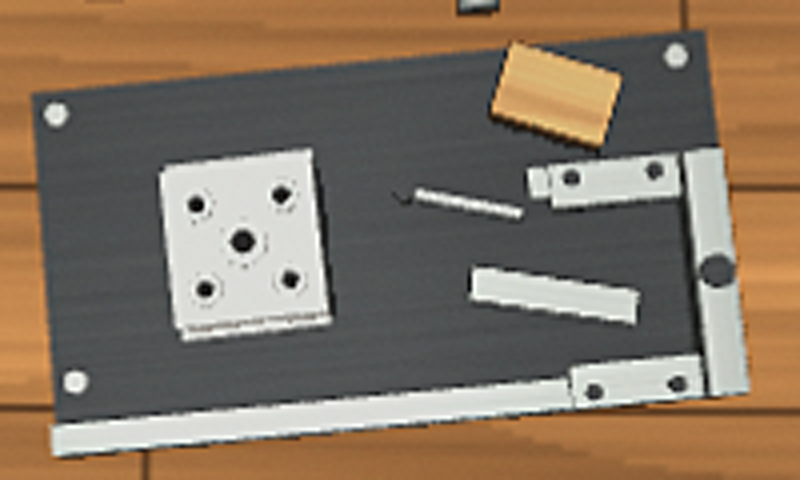

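View pics/c2.png

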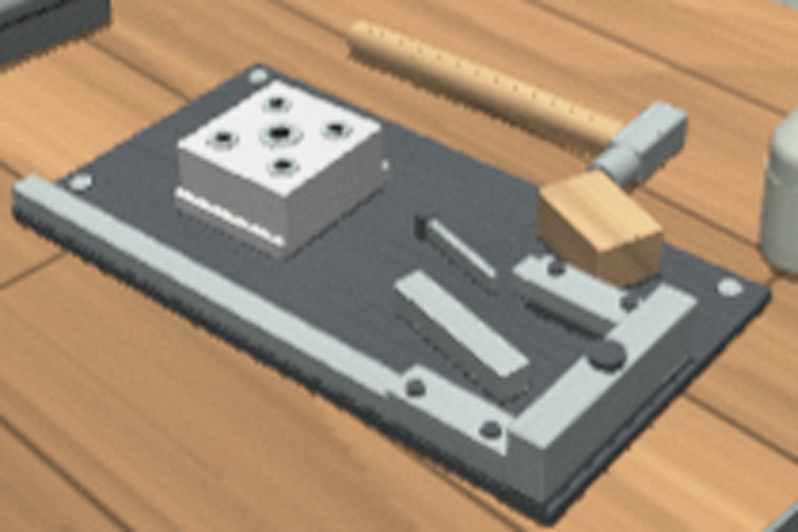

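The crop confirms it. The block has 5 bushes and a flange and is nearly square to the fence. The offcut lies askew in the mouth. Now I'll measure.

```bash
cat > h.py <<'E'
import numpy as np,cv2
from bench import arm
def ray(n,px):
    p=arm.camera_params(n);K=np.array([[p['fx'],0,p['cx']],[0,p['fy'],p['cy']],[0,0,1]])
    R=cv2.Rodrigues(p['rvec'])[0];C=-R.T@p['tvec'].ravel()
    u=cv2.undistortPoints(np.array(px,float).reshape(-1,1,2),K,p['dist_coeffs']).reshape(-1,2)
    d=np.c_[u,np.ones(len(u))]@R
    return C,d
def plane(n,px,z):
    C,d=ray(n,px);return C+d*((z-C[2])/d[:,2])[:,None]
def proj(n,X):
    p=arm.camera_params(n);K=np.array([[p['fx'],0,p['cx']],[0,p['fy'],p['cy']],[0,0,1]])
    return cv2.projectPoints(np.array(X,float).reshape(-1,1,3),p['rvec'],p['tvec'],K,p['dist_coeffs'])[0].reshape(-1,2)
def jigfit(P,Q):  # Q jig xy -> P world xy, rigid
    P=np.array(P)[:,:2];Q=np.array(Q)[:,:2];a=P-P.mean(0);b=Q-Q.mean(0)
    th=np.arctan2((b[:,0]*a[:,1]-b[:,1]*a[:,0]).sum(),(a*b).sum())
    R=np.array([[np.cos(th),-np.sin(th)],[np.sin(th),np.cos(th)]])
    return th,R,P.mean(0)-R@Q.mean(0)
E
python3 - <<'E'
from h import *
c=lambda L:[(240+(x+.5)/4-.5,170+(y+.5)/4-.5) for x,y in L]
# plate corners z10: (-300,150),(120,150)
P=plane("top",c([(32,95),(705,31)]),10)
F=plane("top",c([(51,427),(569,380)]),24.5)   # fence inner top (-300,-54.5),(12..,-54.5)
S=plane("top",c([(684,152),(709,397)]),50)  # stop face top ends x=90
print(P,F,S,sep='\n')
def fit_lines():
    pass
# jig from plate corners + fence
th,R,t=jigfit(np.r_[P,F[:1]],[(-300,150),(120,150),(-300,-54.5)]);print(th,t)
for nm,X in(("P",P),("F",F),("S",S)):print(nm,((X[:,:2]-t)@R).round(1))
print("fence ang",np.arctan2(*(F[1]-F[0])[[1,0]]))
im=cv2.imread("pics/top0.png")
hsv=cv2.cvtColor(im,cv2.COLOR_BGR2HSV)
m=((hsv[...,1]<40)&(hsv[...,2]>150)).astype(np.uint8)
m[:170]=0;m[290:]=0;m[:,:240]=0;m[:,440:]=0
for k in cv2.findContours(m,cv2.RETR_EXTERNAL,cv2.CHAIN_APPROX_NONE)[0]:
    if cv2.contourArea(k)<30:continue
    r=cv2.minAreaRect(k);print(r,cv2.contourArea(k))
    z={True:55,False:30}[cv2.contourArea(k)>1000]
    b=plane("top",cv2.boxPoints(r),z); print("  world",b[:,:2].round(1).tolist(),"jig",((b[:,:2]-t)@R).round(1).tolist())
E
```

```text
[[ 601.0861418   192.37303093   10.        ]
 [ 641.45245139 -225.2810518    10.        ]]
[[ 397.95740797  173.27633584   24.5       ]
 [ 427.62661119 -137.05485622   24.5       ]]
[[ 562.00470074 -203.63685572   50.        ]
 [ 418.57798916 -215.79916831   50.        ]]
-1.4752167651834585 [ 480.641631   -120.28997228]
P [[-299.7  149.7]
 [ 119.9  150.1]]
F [[-300.1  -54.3]
 [  11.6  -54.4]]
S [[ 90.7  73. ]
 [ 89.2 -70.9]]
fence ang -1.4754810595241568
((333.8082275390625, 271.6780700683594), (10.625505447387695, 163.09889221191406), 83.9909896850586) 1137.0
  world [[403.0, 168.1], [444.2, -209.4], [419.8, -211.6], [378.7, 165.1]] jig [[-294.5, -49.7], [85.2, -44.8], [85.1, -69.3], [-293.8, -74.3]]
((420.6342468261719, 253.7753448486328), (28.578947067260742, 9.578658103942871), 83.9909896850586) 222.0
  world [[486.1, -214.8], [488.5, -237.6], [421.1, -243.5], [418.7, -220.8]] jig [[94.6, -3.6], [117.6, -3.4], [117.0, -71.1], [94.1, -71.2]]
((378.0429382324219, 243.21006774902344), (41.473270416259766, 7.950264930725098), 8.426969528198242) 283.5
  world [[476.3, -77.4], [495.1, -80.3], [480.7, -178.2], [462.0, -175.2]] jig [[-43.1, -0.2], [-38.5, 18.2], [57.6, -5.5], [52.8, -23.8]]
((390.58319091796875, 214.873046875), (10.381596565246582, 37.21257019042969), 84.5596694946289) 326.5
  world [[554.6, -112.9], [563.3, -202.3], [538.3, -204.2], [529.7, -115.1]] jig [[-0.3, 74.4], [89.5, 74.4], [89.0, 49.4], [-0.5, 49.4]]
((416.9145812988281, 221.231689453125), (28.712200164794922, 9.497111320495605), 83.6598129272461) 224.5
  world [[564.4, -207.1], [566.9, -230.0], [498.3, -236.2], [495.7, -213.5]] jig [[94.4, 75.1], [117.5, 75.4], [117.1, 6.5], [94.2, 6.1]]
((300.4053039550781, 230.90414428710938), (43.92790603637695, 38.60832214355469), 83.21102905273438) 1592.0
  world [[552.1, 108.2], [563.1, 17.6], [460.9, 4.9], [449.8, 94.5]] jig [[-220.6, 93.0], [-129.4, 95.3], [-126.5, -7.7], [-216.7, -10.2]]
```

```bash
python3 - <<'E'
from h import *
th,t=-1.4752,np.array([480.64,-120.29]);R=np.array([[np.cos(th),-np.sin(th)],[np.sin(th),np.cos(th)]])
J=lambda X:((X[:,:2]-t)@R).round(1)
c=lambda L:[(240+(x+.5)/4-.5,170+(y+.5)/4-.5) for x,y in L]
b=plane("top",c([(196,204),(282,195),(290,279),(205,289),(242,241)]),57);print("bushes jig",J(b).tolist())
s=lambda L:[(215+(x+.5)/3.8-.5,170+(y+.5)/3.8-.5) for x,y in L]
# offcut top corners in the side view
print("offcut side jig",J(plane("side",s([(395,283),(417,271),(527,359),(512,376)]),30)).tolist())
print("block top corners side jig",J(plane("side",s([(178,150),(267,83),(383,125),(290,193)]),55)).tolist())
print("tray rim", plane("top",[(467,203),(522,204),(525,277),(466,277)],45).round(1)[:,:2].tolist())
print("tray side rim", plane("side",[(456,279),(517,318),(463,385),(398,328)],45).round(1)[:,:2].tolist())
q=plane("top",[(418,144)],130);print("oil cap",q,J(q))
q=plane("top",[(379,193)],45);print("timber",q,J(q))
E
```

```text
bushes jig [[-198.7, 68.8], [-147.8, 69.4], [-147.5, 20.0], [-197.5, 18.7], [-173.6, 44.7]]
offcut side jig [[-43.8, 0.0], [-40.8, 16.3], [54.2, -5.5], [55.9, -21.4]]
block top corners side jig [[-213.2, -6.4], [-223.8, 84.1], [-130.8, 92.9], [-127.2, 3.1]]
tray rim [[573.7, -339.7], [571.4, -473.3], [398.4, -473.1], [399.3, -332.1]]
tray side rim [[571.1, -354.9], [558.7, -478.3], [381.8, -477.2], [400.0, -346.2]]
oil cap [[ 695.8306182  -208.98946199  130.        ]] [[108.8 205.7]]
timber [[ 597.48523653 -129.74231623   45.        ]] [[ 20.6 115.4]]
```

```bash
cat >> h.py <<'E'
th,t=-1.4752,np.array([480.64,-120.29]);RJ=np.array([[np.cos(th),-np.sin(th)],[np.sin(th),np.cos(th)]])
def go(xyz,ang=None):
    "remaining shift in tool axes (before turning), turn; ang world angle of tool x"
    o=arm.get_obs();R=np.array(o['ee_rot']);p=np.array(o['ee_pos'])
    d=R.T@(np.array(xyz,float)-p);a=np.arctan2(R[1,0],R[0,0])
    s="t %.2f pos %s ang %.3f w %.1f F %s | shift %s len %.0f"%(o['t'],p.round(1),a,o['width'],np.round(o['wrist_force'],1),d.round(1),np.linalg.norm(d))
    if ang is not None: s+=" turn %.3f"%(-((ang-a+np.pi)%(2*np.pi)-np.pi))
    print(s+" jig %s tilt %s"%(((p[:2]-t)@RJ).round(1),R[:2,2].round(3)))
def jw(x,y): return t+RJ@np.array([x,y])
E
echo
```

move_arm(
  motion="-20 42 0 0 0.5;-20 42 0 0 0.5;-20 42 0 0 0.5;-20 42 0 0 0.5;-20 42 0 0 0.5;-20 42 0 0 0.5;-20 42 0 0 0.5;-20 42 0 0 0.5",
  squeeze=25,
)

```text
t: 0.9
ee_pos: [448.9, 388.2, 207.3]
ee_rot: [[0.233, 0.972, -0.009], [0.972, -0.233, -0.003], [-0.005, -0.008, -1.0]]
wrist_force: [0.5, -0.1, -0.9]
width: 46.5
```

```bash
python3 -c "
from h import *
go([478.5,-127.8,120],-0.147)"
```

```text
t 0.90 pos [448.9 388.2 207.3] ang 1.335 w 46.5 F [ 0.5 -0.1 -0.9] | shift [-494.5  149.8   88.5] len 524 turn 1.482 jig [-509.2   16.9] tilt [-0.009 -0.003]
```

move_arm(
  motion="-47 14 4 0 0.53;-47 14 4 0 0.53;-47 14 4 0 0.53;-47 14 4 0 0.53;-47 14 4 0 0.53;-47 14 4 0 0.53;-47 14 4 0 0.53;-47 14 4 0 0.53",
)

```text
t: 1.7
ee_pos: [472.8, -9.7, 173.8]
ee_rot: [[0.235, 0.972, -0.005], [0.972, -0.235, -0.002], [-0.003, -0.004, -1.0]]
wrist_force: [1.1, -0.6, -0.1]
width: 44.2
```

move_arm(
  motion="0 0 0 0.15 0.53;0 0 0 0.15 0.53;0 0 0 0.15 0.53;0 0 0 0.15 0.53;0 0 0 0.15 0.53;0 0 0 0.15 0.53;0 0 0 0.15 0.53;0 0 0 0.15 0.53",
)

```text
t: 2.5
ee_pos: [469.7, -24.0, 172.0]
ee_rot: [[0.992, 0.127, -0.01], [0.127, -0.992, -0.006], [-0.011, 0.004, -1.0]]
wrist_force: [0.1, -0.5, -0.1]
width: 44.1
```

```bash
python3 -c "
from h import *
go([478.5,-127.8,120],-0.147)"
```

```text
t 2.50 pos [469.7 -24.  172. ] ang 0.127 w 44.1 F [ 0.1 -0.5 -0.1] | shift [ -3.9 103.8  52.5] len 116 turn 0.274 jig [-96.9  -1.7] tilt [-0.01  -0.006]
```

move_arm(
  motion="-1 35 17 0 0.53;-1 35 17 0 0.53;-1 32 17 0 0.53;0 0 0 0.14 0.53;0 0 0 0.13 0.53;0 0 0 0 0.53",
)

```text
t: 3.1
ee_pos: [479.8, -127.6, 117.9]
ee_rot: [[0.989, -0.15, -0.012], [-0.15, -0.989, -0.006], [-0.011, 0.007, -1.0]]
wrist_force: [0.0, -0.4, 0.5]
width: 44.1
```

```bash
python3 -c "
from h import *
go([478.5,-127.8,21],-0.147)"
```

```text
t 3.10 pos [ 479.8 -127.6  117.9] ang -0.150 w 44.1 F [ 0.  -0.4  0.5] | shift [-0.2 -0.4 96.9] len 97 turn -0.003 jig [ 7.2 -1.6] tilt [-0.012 -0.006]
```

move_arm(
  motion="0 0 30 0 0.53;0 0 30 0 0.53;0 0 20 0 0.53;0 0 0 0 0.53",
)

```text
t: 3.5
ee_pos: [480.8, -126.6, 36.2]
ee_rot: [[0.991, -0.134, -0.008], [-0.134, -0.991, -0.005], [-0.007, 0.006, -1.0]]
wrist_force: [-0.0, 0.1, 0.2]
width: 43.9
```

```bash
python3 -c "
from h import *
go([478.5,-127.8,21],-0.147)
im=arm.get_image('side');cv2.imwrite('pics/s1.png',cv2.resize(im[120:320,215:475],None,fx=3,fy=3))"
```

```text
t 3.50 pos [ 480.8 -126.6   36.2] ang -0.135 w 43.9 F [-0.   0.1  0.2] | shift [-2.   1.4 15.3] len 15 turn 0.012 jig [ 6.3 -0.4] tilt [-0.008 -0.005]
```

View pics/s1.png

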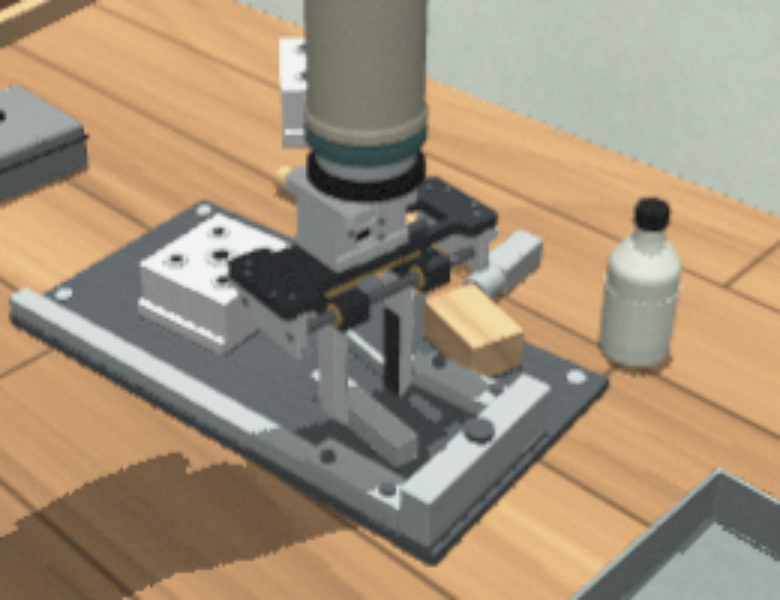

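The fingers straddle the offcut's middle (crop ~(365,405)). They're clear of the catch, the keepers and the timber.

move_arm(
  motion="-2 1 8 0.01 0.53;0 0 6 0 0.53;0 0 0 0 0.53;0 0 0 0 0.85;0 0 0 0 0.85;0 0 0 0 0.85;0 0 0 0 0.85",
  squeeze=25,
)

```text
t: 4.25
ee_pos: [480.6, -127.5, 25.7]
ee_rot: [[0.99, -0.141, -0.003], [-0.141, -0.99, -0.006], [-0.002, 0.006, -1.0]]
wrist_force: [0.9, 0.6, -2.8]
width: 19.8
```

```bash
python3 -c "
from h import *
go([478.5,-127.8,21],-0.147)"
```

```text
t 4.25 pos [ 480.6 -127.5   25.7] ang -0.141 w 19.8 F [ 0.9  0.6 -2.8] | shift [-2.   0.6  4.7] len 5 turn 0.006 jig [ 7.1 -0.8] tilt [-0.003 -0.006]
```

move_arm(
  motion="0 0 -10 0 1;0 0 -20 0 1;0 0 -35 0 1;0 0 -35 0 1;0 0 -30 0 1;0 0 0 0 1",
  squeeze=35,
)

```text
t: 4.85
ee_pos: [480.1, -126.5, 161.5]
ee_rot: [[0.99, -0.142, -0.005], [-0.142, -0.99, -0.006], [-0.004, 0.006, -1.0]]
wrist_force: [1.0, -0.1, -4.2]
width: 19.5
```

```bash
python3 -c "
from h import *
go([483,-407,140],-1.57)"
```

```text
t 4.85 pos [ 480.1 -126.5  161.5] ang -0.142 w 19.5 F [ 1.  -0.1 -4.2] | shift [ 42.7 277.1  23. ] len 281 turn 1.428 jig [ 6.1 -1.1] tilt [-0.005 -0.006]
```

move_arm(
  motion="6 40 0 0 1;6 40 0 0 1;6 40 0 0 1;6 40 0 0 1;6 40 0 0 1;6 40 0 0 1;6 36 0 0 1;0 0 0 0.12 1",
)

```text
t: 5.65
ee_pos: [481.3, -409.1, 155.0]
ee_rot: [[0.968, -0.252, -0.012], [-0.252, -0.968, 0.002], [-0.012, 0.001, -1.0]]
wrist_force: [-0.6, -0.6, -3.8]
width: 19.6
```

move_arm(
  motion="0 0 0 0.14 1;0 0 0 0.14 1;0 0 0 0.14 1;0 0 0 0.14 1;0 0 0 0.14 1;0 0 0 0.14 1;0 0 0 0.14 1;0 0 0 0.14 1",
)

```text
t: 6.45
ee_pos: [474.9, -405.4, 142.8]
ee_rot: [[0.143, -0.989, -0.025], [-0.99, -0.144, 0.015], [-0.019, 0.022, -1.0]]
wrist_force: [-1.2, -0.9, -3.0]
width: 19.4
```

```bash
python3 -c "
from h import *
go([483,-407,60],-1.57)"
```

```text
t 6.45 pos [ 474.9 -405.4  142.8] ang -1.427 w 19.4 F [-1.2 -0.9 -3. ] | shift [ 4.3 -9.7 82.6] len 83 turn 0.143 jig [283.3 -33. ] tilt [-0.025  0.015]
```

move_arm(
  motion="0 0 0 0.14 1;0 -8 0 0 1;0 0 25 0 1;0 0 25 0 1;0 0 25 0 1;0 0 0 0 1",
)

```text
t: 7.05
ee_pos: [482.9, -399.8, 59.2]
ee_rot: [[0.014, -1.0, -0.029], [-1.0, -0.014, 0.021], [-0.022, 0.028, -0.999]]
wrist_force: [-0.3, 0.3, -2.3]
width: 19.8
```

```bash
python3 -c "
from h import *
go([483,-407,22],-1.57)
cv2.imwrite('pics/s2.png',arm.get_image('side'))"
```

```text
t 7.05 pos [ 482.9 -399.8   59.2] ang -1.557 w 19.8 F [-0.3  0.3 -2.3] | shift [ 8.  -1.1 37.1] len 38 turn 0.013 jig [278.4 -24.5] tilt [-0.029  0.021]
```

View pics/s2.png

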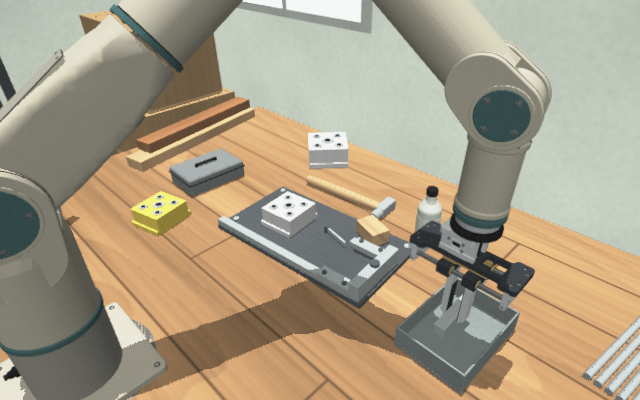

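The offcut is held over the tray at about (455,315), with the fingers inside the walls. I'll lower it and let go.

move_arm(
  motion="6 -1 18 0 1;1 0 14 0 1;0 0 4 0 1;0 0 0 0 1;0 0 0 0 0.6;0 0 0 0 0.6;0 0 0 0 0.6",
)

```text
t: 7.8
ee_pos: [486.9, -411.9, 27.0]
ee_rot: [[0.017, -1.0, -0.02], [-1.0, -0.017, 0.012], [-0.012, 0.02, -1.0]]
wrist_force: [0.1, 0.4, 0.4]
width: 36.6
```

move_arm(
  motion="0 0 -20 0 0.6;0 0 -40 0 0.5;0 0 -45 0 0.5;0 0 -20 0 0.5;0 0 0 0 0.5",
)

```text
t: 8.3
ee_pos: [490.0, -414.6, 159.0]
ee_rot: [[0.017, -1.0, -0.017], [-1.0, -0.017, 0.01], [-0.01, 0.017, -1.0]]
wrist_force: [0.7, -0.4, 0.2]
width: 47.0
```

```bash
python3 -c "
from h import *
print(jw(-173,120))
go([*jw(-173,120),150],-1.4752)
a=arm.get_image('side');b=arm.get_image('top');cv2.imwrite('pics/s3.png',a);cv2.imwrite('pics/t3.png',b)
cv2.imwrite('pics/s3c.png',np.hstack([cv2.resize(a[270:390,390:530],(420,360)),cv2.resize(b[190:290,455:535],(288,360))]))"
```

```text
[583.57911138  63.37420269]
t 8.30 pos [ 490.  -414.6  159. ] ang -1.554 w 47.0 F [ 0.7 -0.4  0.2] | shift [-476.2 -101.8   12. ] len 487 turn -0.079 jig [293.8 -18.8] tilt [-0.017  0.01 ]
```

View pics/s3c.png

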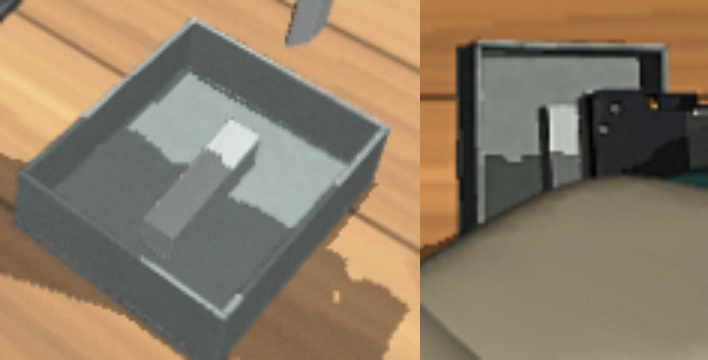

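The offcut lies flat in the tray, at about crop (205,190), and is well inside. Now I'll go to the +y side of the block.

move_arm(
  motion="-47 -10 0 -0.08 0.5;-47 -14 0 0 0.5;-47 -14 0 0 0.5;-47 -14 0 0 0.5;-47 -14 0 0 0.5;-47 -14 0 0 0.5;-47 -14 0 0 0.5;-47 -14 0 0 0.5",
)

```text
t: 9.2
ee_pos: [555.9, -26.5, 145.1]
ee_rot: [[0.083, -0.996, -0.041], [-0.996, -0.084, 0.013], [-0.016, 0.04, -0.999]]
wrist_force: [0.3, -0.5, 0.3]
width: 46.8
```

```bash
python3 -c "
from h import *
go([*jw(-173,120),110],-1.4752)"
```

```text
t 9.20 pos [555.9 -26.5 145.1] ang -1.488 w 46.8 F [ 0.3 -0.5  0.3] | shift [-86.7 -36.4  35. ] len 100 turn -0.012 jig [-86.1  83.9] tilt [-0.041  0.013]
```

move_arm(
  motion="-28 -12 0 0 0.5;-28 -12 0 0 0.5;-28 -12 0 -0.01 0.5;0 0 0 0 0.5;0 0 10 0 0.5;0 0 0 0 0.5",
)

```text
t: 9.8
ee_pos: [577.8, 75.8, 122.4]
ee_rot: [[0.108, -0.992, -0.06], [-0.994, -0.109, 0.014], [-0.021, 0.058, -0.998]]
wrist_force: [-0.3, 0.5, -0.1]
width: 46.8
```

```bash
python3 -c "
from h import *
go([*jw(-173,120),36],-1.4752)"
```

```text
t 9.80 pos [577.8  75.8 122.4] ang -1.463 w 46.8 F [-0.3  0.5 -0.1] | shift [14.7 -9.4 85.8] len 88 turn 0.012 jig [-185.9  115.5] tilt [-0.06   0.014]
```

move_arm(
  motion="14 -9 0 0.01 0.5;0 0 0 0 0.5;0 0 25 0 0.5;0 0 25 0 0.5;0 0 20 0 0.5;0 0 0 0 0.5",
)

```text
t: 10.4
ee_pos: [580.1, 56.7, 48.3]
ee_rot: [[0.085, -0.994, -0.064], [-0.996, -0.086, 0.013], [-0.019, 0.063, -0.998]]
wrist_force: [-0.8, -0.3, -0.5]
width: 46.7
```

```bash
python3 -c "
from h import *
go([*jw(-173,118),36],-1.4752)
a=arm.get_image('side');cv2.imwrite('pics/s4.png',cv2.resize(a[90:320,195:465],None,fx=2.6,fy=2.6))"
```

```text
t 10.40 pos [580.1  56.7  48.3] ang -1.485 w 46.7 F [-0.8 -0.3 -0.5] | shift [-6.1 -2.8 12.3] len 14 turn -0.010 jig [-166.7  115.9] tilt [-0.064  0.013]
```

View pics/s4.png

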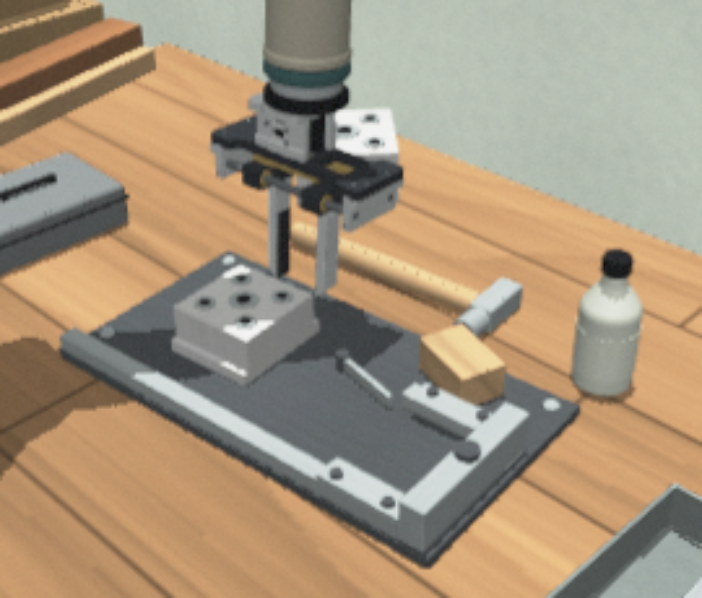

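move_arm(
  motion="-6 0 10 -0.01 0.5;0 0 3 0 0.5;0 6 0 0 0.5;0 6 0 0 0.5;0 6 0 0 0.5;0 6 0 0 0.5",
)

```text
t: 11.05
ee_pos: [558.5, 59.7, 41.1]
ee_rot: [[0.096, -0.994, -0.052], [-0.995, -0.096, 0.012], [-0.017, 0.051, -0.999]]
wrist_force: [3.6, 0.6, -2.4]
width: 47.2
```

```bash
python3 -c "
from h import *
go([*jw(-173,54-1.5),36],-1.4752)"
```

```text
t 11.05 pos [558.5  59.7  41.1] ang -1.475 w 47.2 F [ 3.6  0.6 -2.4] | shift [-1.2 41.8  7.2] len 42 turn 0.000 jig [-171.7   94.6] tilt [-0.052  0.012]
```

move_arm(
  motion="0 7 1 0 0.5;0 7 1 0 0.5;0 7 1 0 0.5;0 7 1 0 0.5;0 7 1 0 0.5",
)

```text
t: 11.55
ee_pos: [531.4, 56.4, 41.3]
ee_rot: [[0.095, -0.995, -0.031], [-0.995, -0.096, 0.012], [-0.015, 0.029, -0.999]]
wrist_force: [5.4, 0.8, 0.2]
width: 47.1
```

```bash
python3 -c "
from h import *
go([*jw(-173,54-1.5),36],-1.4752)"
```

```text
t 11.55 pos [531.4  56.4  41.3] ang -1.475 w 47.1 F [5.4 0.8 0.2] | shift [-1.9 14.8  5.8] len 16 turn -0.000 jig [-171.    67.4] tilt [-0.031  0.012]
```

move_arm(
  motion="0 5 1 0 0.5;0 5 1 0 0.5;0 4 1 0 0.5;0 3 1 0 0.5",
)

```text
t: 11.95
ee_pos: [522.1, 55.1, 41.4]
ee_rot: [[0.094, -0.996, -0.012], [-0.995, -0.094, 0.013], [-0.014, 0.011, -1.0]]
wrist_force: [5.9, 1.4, 1.6]
width: 46.9
```

```bash
python3 -c "
from h import *
go([*jw(-173,54-1.5),36],-1.4752)"
```

```text
t 11.95 pos [522.1  55.1  41.4] ang -1.477 w 46.9 F [5.9 1.4 1.6] | shift [-2.3  5.5  5.5] len 8 turn -0.002 jig [-170.6   58. ] tilt [-0.012  0.013]
```

move_arm(
  motion="0 5 0 0 0.5;0 5 0 0 0.5;0 5 0 0 0.5;0 5 0 0 0.5",
)

```text
t: 12.35
ee_pos: [518.1, 54.9, 45.6]
ee_rot: [[0.095, -0.995, 0.02], [-0.995, -0.095, 0.012], [-0.011, -0.021, -1.0]]
wrist_force: [10.8, 1.3, -1.5]
width: 47.2
```

```bash
python3 -c "
from h import *
go([*jw(-173,54-1.5),36],-1.4752)"
```

```text
t 12.35 pos [518.1  54.9  45.6] ang -1.475 w 47.2 F [10.8  1.3 -1.5] | shift [-2.1  1.7  9.6] len 10 turn -0.000 jig [-170.8   54. ] tilt [0.02  0.012]
```

move_arm(
  motion="0 -8 0 0 0.5;0 -12 -10 0 0.5;0 0 -30 0 0.5;0 0 -40 0 0.5;0 0 0 0 0.5",
)

```text
t: 12.85
ee_pos: [529.5, 55.5, 126.6]
ee_rot: [[0.095, -0.995, 0.003], [-0.995, -0.095, 0.014], [-0.013, -0.004, -1.0]]
wrist_force: [0.5, -0.8, 0.6]
width: 46.8
```

```bash
python3 -c "
from h import *
go([*jw(-245,-1.5),120],0.0956)
print(arm.get_obs()['joint_positions'].round(2))
b=arm.get_image('top');cv2.imwrite('pics/t5.png',cv2.resize(b[150:310,220:450],None,fx=3.4,fy=3.4))
b=arm.get_image('side');cv2.imwrite('pics/s5.png',cv2.resize(b[150:310,200:430],None,fx=3.4,fy=3.4))"
```

```text
t 12.85 pos [529.5  55.5 126.6] ang -1.475 w 46.8 F [ 0.5 -0.8  0.6] | shift [-74.5  66.9   7.3] len 100 turn -1.571 jig [-170.4   65.4] tilt [0.003 0.014]
[-0.66  0.74  0.84  1.95 -0.78  0.81 -0.86]
```

View pics/t5.png

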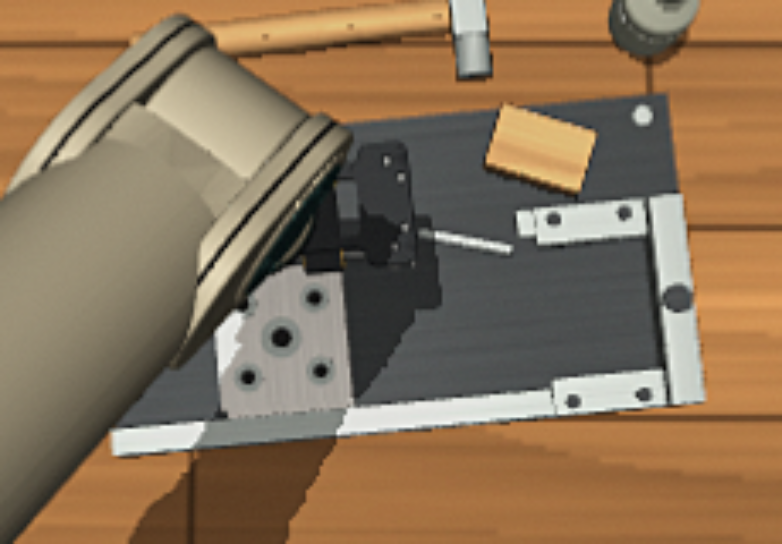

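View pics/s5.png

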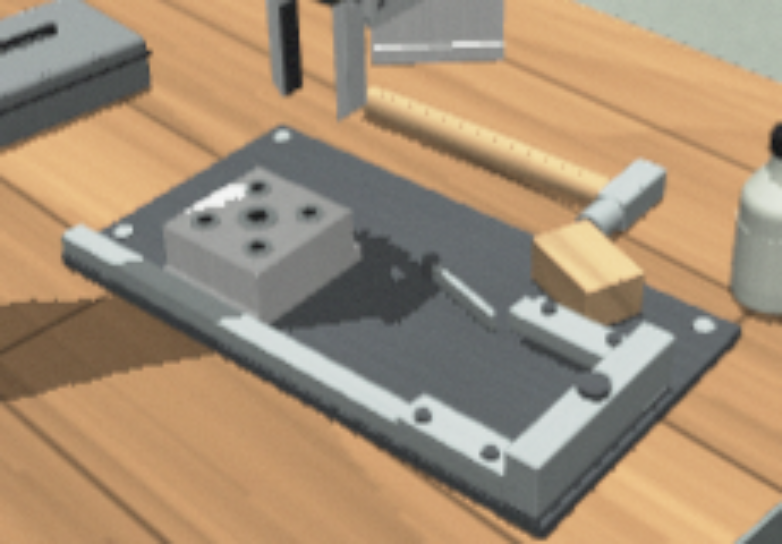

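The block's -y edge lies along the fence (top crop (230,415)–(350,405)). The timber, hammer and oil bottle haven't moved. Next I'll go behind the block with the jaws across.

move_arm(
  motion="-25 22 0 0 0.5;-25 22 0 0 0.5;-25 22 0 0 0.5;0 0 0 -0.14 0.5;0 0 0 -0.14 0.5;0 0 0 -0.14 0.5;0 0 0 -0.14 0.5;0 0 0 -0.14 0.5",
)

```text
t: 13.75
ee_pos: [435.1, 127.3, 112.8]
ee_rot: [[0.735, -0.677, -0.036], [-0.677, -0.736, 0.006], [-0.031, 0.019, -0.999]]
wrist_force: [-1.0, -0.3, -0.1]
width: 47.1
```

move_arm(
  motion="0 0 0 -0.14 0.5;0 0 0 -0.14 0.5;0 0 0 -0.14 0.5;0 0 0 -0.14 0.5;0 0 0 -0.14 0.5;0 0 0 -0.14 0.5;0 0 0 0 0.5",
)

```text
t: 14.45
ee_pos: [420.8, 126.0, 103.8]
ee_rot: [[0.989, 0.136, -0.065], [0.136, -0.991, 0.001], [-0.064, -0.01, -0.998]]
wrist_force: [0.2, -0.0, 0.1]
width: 47.2
```

```bash
python3 -c "
from h import *
go([*jw(-245,-1.5),120],0.0956)
print(arm.get_obs()['joint_positions'].round(2))
b=arm.get_image('side');cv2.imwrite('pics/s6.png',b)"
```

```text
t 14.45 pos [420.8 126.  103.8] ang 0.137 w 47.2 F [ 0.2 -0.   0.1] | shift [ 33.1   7.1 -18.5] len 39 turn 0.041 jig [-250.9  -36. ] tilt [-0.065  0.001]
[-0.59  0.58  0.36  2.14 -0.41  0.56  0.23]
```

View pics/s6.png

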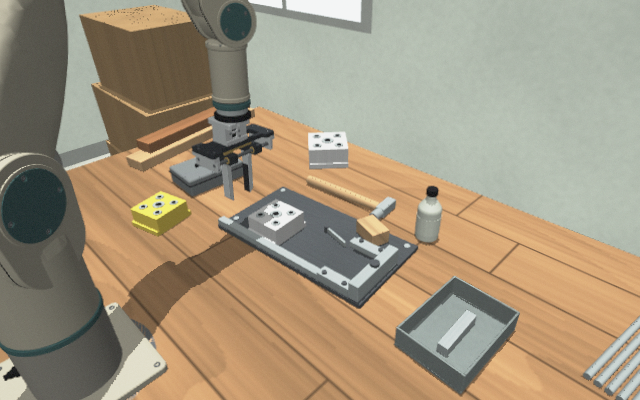

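move_arm(
  motion="17 3 -8 0.02 0.5;16 3 -8 0.02 0.5;0 0 0 0 0.5",
)

```text
t: 14.8
ee_pos: [452.5, 123.6, 115.5]
ee_rot: [[0.994, 0.082, -0.073], [0.082, -0.997, -0.0], [-0.073, -0.006, -0.997]]
wrist_force: [-0.2, -0.4, -0.6]
width: 47.1
```

```bash
python3 -c "
from h import *
go([*jw(-240,-1.5),40],0.0956)
c=[(220+(x+.5)/3.4-.5,150+(y+.5)/3.4-.5) for x,y in [(315,298),(320,370),(282,337),(247,377)]]
print(((plane('top',c,57)[:,:2]-t)@RJ).round(1))
b=arm.get_image('top');cv2.imwrite('pics/t7.png',cv2.resize(b[150:310,220:450],None,fx=3.4,fy=3.4))"
```

```text
t 14.80 pos [452.5 123.6 115.5] ang 0.083 w 47.1 F [-0.2 -0.4 -0.6] | shift [ 8.8  5.8 75.1] len 76 turn -0.013 jig [-245.4   -4.7] tilt [-0.073 -0.   ]
[[-146.7   24.8]
 [-147.6  -24.5]
 [-171.6    0.3]
 [-197.9  -24.7]]
```

View pics/t7.png

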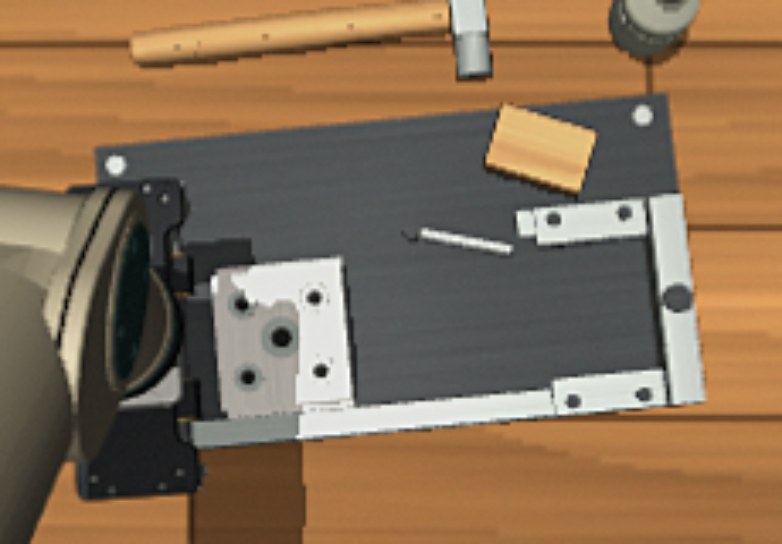

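move_arm(
  motion="5 0 25 0 0.5;4 0 25 0 0.5;0 0 22 0 0.5;0 0 0 0 0.5",
)

```text
t: 15.25
ee_pos: [448.1, 125.1, 38.9]
ee_rot: [[0.993, 0.08, -0.082], [0.081, -0.997, -0.001], [-0.082, -0.006, -0.997]]
wrist_force: [-0.6, -0.3, 0.3]
width: 47.0
```

```bash
python3 -c "
from h import *
go([*jw(-226,-1.5),40],0.0956)"
```

```text
t 15.25 pos [448.1 125.1  38.9] ang 0.081 w 47.0 F [-0.6 -0.3  0.3] | shift [ 7.6 21.2 -1.8] len 23 turn -0.015 jig [-247.3   -8.9] tilt [-0.082 -0.001]
```

move_arm(
  motion="7 0 0 -0.015 0.5;0 8 0 0 0.5;0 8 0 0 0.5;0 8 0 0 0.5;0 8 0 0 0.5",
)

```text
t: 15.75
ee_pos: [457.7, 94.5, 40.1]
ee_rot: [[0.992, 0.098, -0.083], [0.099, -0.995, 0.002], [-0.082, -0.01, -0.997]]
wrist_force: [0.4, 3.6, -1.4]
width: 47.0
```

```bash
python3 -c "
from h import *
go([*jw(-8,-1.5),40],0.0956)"
```

```text
t 15.75 pos [457.7  94.5  40.1] ang 0.099 w 47.0 F [ 0.4  3.6 -1.4] | shift [ 1.00e-01  2.08e+02 -2.00e+00] len 208 turn 0.004 jig [-216.    -2.4] tilt [-0.083  0.002]
```

move_arm(
  motion="0 11 0 0 0.5;0 11 0 0 0.5;0 11 0 0 0.5;0 11 0 0 0.5;0 11 0 0 0.5;0 11 0 0 0.5",
)

```text
t: 16.35
ee_pos: [464.1, 24.8, 39.8]
ee_rot: [[0.992, 0.099, -0.084], [0.1, -0.995, 0.005], [-0.083, -0.013, -0.996]]
wrist_force: [0.6, 4.2, -2.1]
width: 47.1
```

```bash
python3 -c "
from h import *
go([*jw(-8,-1.5),40],0.0956)
b=arm.get_image('top');cv2.imwrite('pics/t8.png',cv2.resize(b[150:310,220:450],None,fx=3.4,fy=3.4))"
```

```text
t 16.35 pos [464.1  24.8  39.8] ang 0.100 w 47.1 F [ 0.6  4.2 -2.1] | shift [  0.5 138.   -2. ] len 138 turn 0.005 jig [-146.    -2.6] tilt [-0.084  0.005]
```

View pics/t8.png

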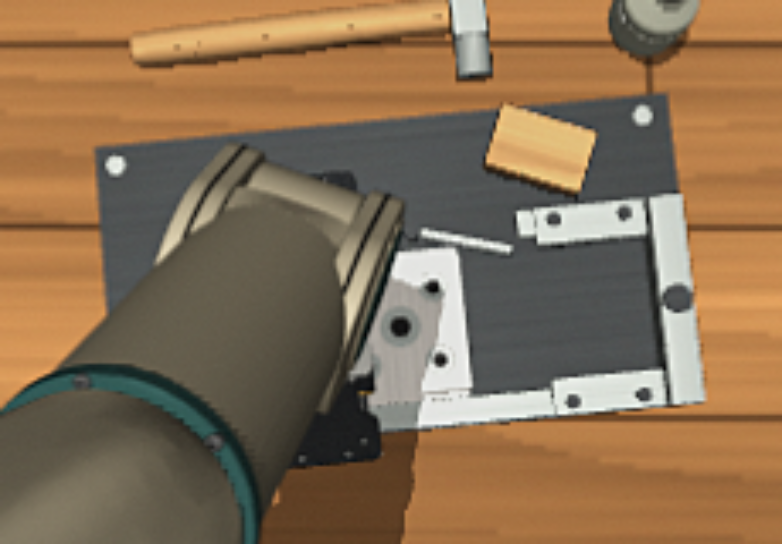

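The block is running square along the fence, with its leading edge at crop x≈465. The catch is untouched so far. I'll keep pushing.

move_arm(
  motion="0 11 0 0 0.5;0 11 0 0 0.5;0 11 0 0 0.5;0 11 0 0 0.5;0 11 0 0 0.5;0 11 0 0 0.5",
)

```text
t: 17.0
ee_pos: [468.6, -23.4, 40.0]
ee_rot: [[0.99, 0.104, -0.093], [0.108, -0.994, 0.033], [-0.089, -0.043, -0.995]]
wrist_force: [-0.9, 15.5, 6.9]
width: 46.8
```

```bash
python3 -c "
from h import *
go([*jw(-8,-1.5),40],0.0956)
b=arm.get_image('top');cv2.imwrite('pics/t9.png',cv2.resize(b[150:310,220:450],None,fx=3.4,fy=3.4))"
```

```text
t 17.00 pos [468.6 -23.4  40. ] ang 0.108 w 46.8 F [-0.9 15.5  6.9] | shift [ 0.1 89.6 -3.9] len 90 turn 0.013 jig [-97.6  -2.7] tilt [-0.093  0.033]
```

View pics/t9.png

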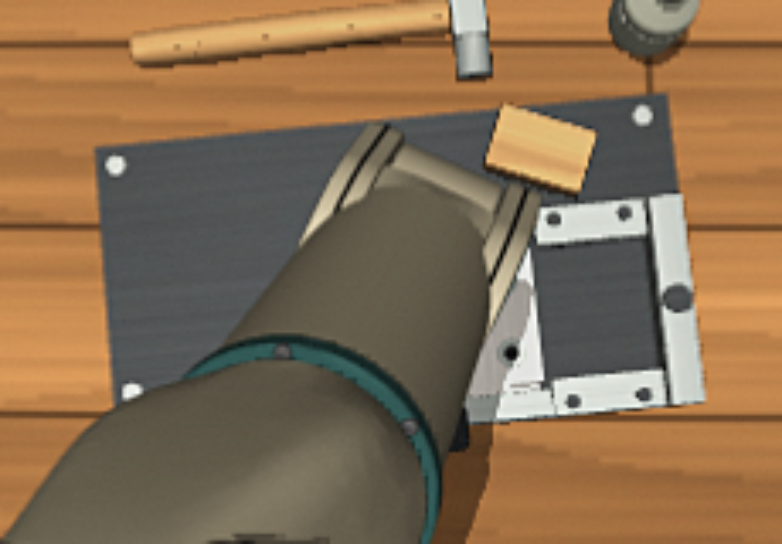

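```bash
python3 -c "
from h import *
b=arm.get_image('side');cv2.imwrite('pics/s9.png',cv2.resize(b[180:310,270:430],None,fx=4.6,fy=4.6,interpolation=cv2.INTER_CUBIC))"
```

```text
(no output)
```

View pics/s9.png

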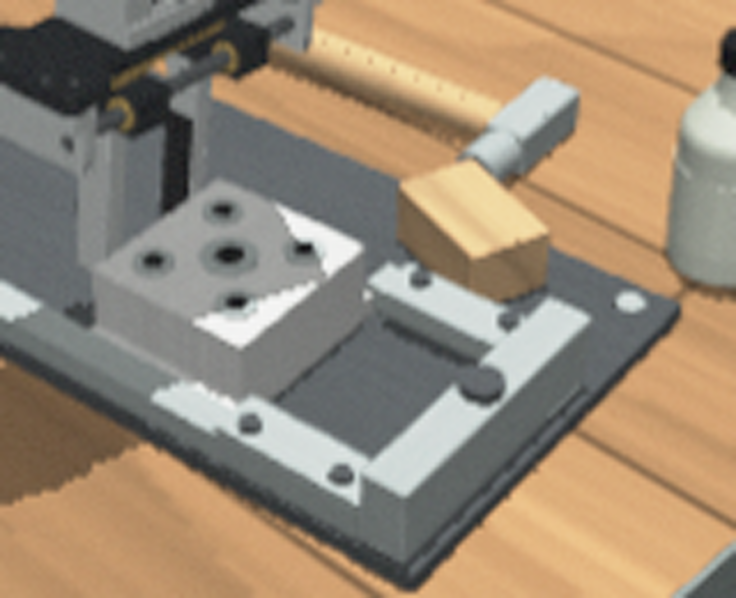

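```bash
python3 -c "
from h import *
c=[(270+(x+.5)/4.6-.5,180+(y+.5)/4.6-.5) for x,y in [(153,260),(222,210),(305,248),(236,302),(231,256)]]
P=((plane('side',c,57)[:,:2]-t)@RJ);print(P.round(1),P.mean(0))
Q=np.array([(-25,-25),(-25,25),(25,25),(25,-25),(0,0)]);print(jigfit(P,Q)[0::2])
b=cv2.imread('pics/s5.png')
c=[(200+(x+.5)/3.4-.5,150+(y+.5)/3.4-.5) for x,y in [(203,219),(257,187),(310,212),(257,246),(256,215)]]
P=((plane('side',c,57)[:,:2]-t)@RJ);print(P.round(1),P.mean(0),jigfit(P,Q)[0::2])
"
```

```text
[[-65.7 -25.1]
 [-65.5  24.5]
 [-15.5  25.6]
 [-15.6 -24.9]
 [-39.   -0.4]] [-40.26549391  -0.04903463]
(np.float64(0.004904400914021466), array([-40.26549391,  -0.04903463]))
[[-2.000e+02 -2.540e+01]
 [-1.987e+02  2.500e+01]
 [-1.482e+02  2.530e+01]
 [-1.490e+02 -2.500e+01]
 [-1.749e+02  1.000e-01]] [-1.74167286e+02  1.69321910e-02] (np.float64(-0.006788900309135583), array([-1.74167286e+02,  1.69321910e-02]))
```

move_arm(
  motion="0 11 0 0.01 0.5;0 11 0 0.01 0.5;0 11 0 0 0.5",
)

```text
t: 17.4
ee_pos: [470.5, -41.8, 40.1]
ee_rot: [[0.991, 0.093, -0.099], [0.099, -0.994, 0.053], [-0.093, -0.063, -0.994]]
wrist_force: [-3.3, 14.4, 8.9]
width: 46.8
```

```bash
python3 -c "
from h import *
go([*jw(-8,-1.5),40],0.0956)"
```

```text
t 17.40 pos [470.5 -41.8  40.1] ang 0.099 w 46.8 F [-3.3 14.4  8.9] | shift [ 0.8 70.9 -4.4] len 71 turn 0.004 jig [-79.   -2.6] tilt [-0.099  0.053]
```

move_arm(
  motion="0 -12 0 0 0.5;0 0 0 0 0.5",
)

```text
t: 17.6
ee_pos: [469.8, -31.1, 41.3]
ee_rot: [[0.991, 0.092, -0.097], [0.098, -0.994, 0.052], [-0.092, -0.061, -0.994]]
wrist_force: [0.7, 1.0, 0.3]
width: 47.0
```

```bash
python3 -c "
from h import *
go([*jw(-8,-1.5),40],0.0956);print(arm.get_obs()['joint_positions'].round(2))
b=arm.get_image('side');cv2.imwrite('pics/s10.png',cv2.resize(b[180:310,270:430],None,fx=4.6,fy=4.6,interpolation=cv2.INTER_CUBIC))"
```

```text
t 17.60 pos [469.8 -31.1  41.3] ang 0.098 w 47.0 F [0.7 1.  0.3] | shift [ 0.7 81.7 -3.8] len 82 turn 0.003 jig [-89.8  -2.3] tilt [-0.097  0.052]
[-0.12  0.73  0.24  2.05 -0.42  0.52  0.55]
```

View pics/s10.png

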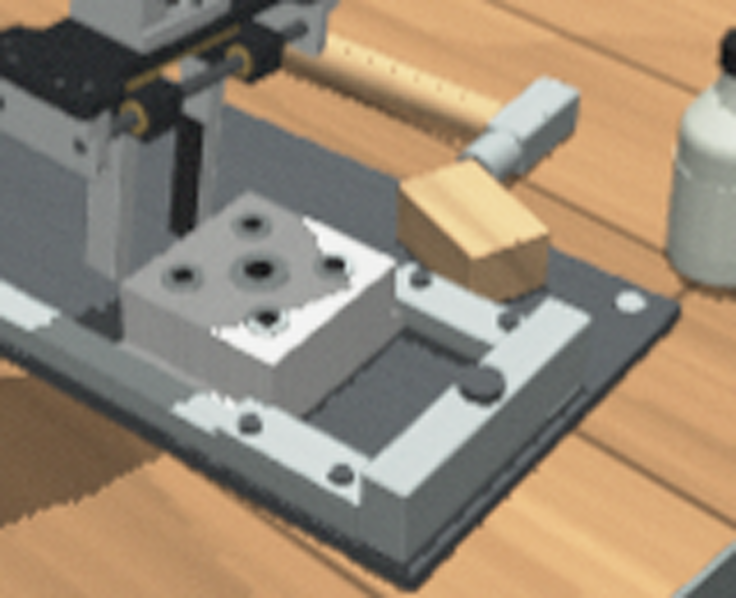

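move_arm(
  motion="0 10 0 0 0.5;0 17 0 0 0.5;0 17 0 0 0.5",
)

```text
t: 17.95
ee_pos: [472.3, -60.7, 40.6]
ee_rot: [[0.989, 0.099, -0.105], [0.108, -0.991, 0.073], [-0.097, -0.084, -0.992]]
wrist_force: [-0.9, 25.5, 19.3]
width: 46.7
```

```bash
python3 -c "
from h import *
go([*jw(-8,-1.5),40],0.0956)"
```

```text
t 17.95 pos [472.3 -60.7  40.6] ang 0.108 w 46.7 F [-0.9 25.5 19.3] | shift [ 0.5 51.9 -3.9] len 52 turn 0.013 jig [-60.1  -2.6] tilt [-0.105  0.073]
```

move_arm(
  motion="0 -10 -3 0.01 0.5;0 8 -2 0 0.5;0 12 -2 0 0.5;0 12 -2 0 0.5",
)

```text
t: 18.35
ee_pos: [474.4, -77.8, 48.2]
ee_rot: [[0.99, 0.093, -0.109], [0.103, -0.991, 0.084], [-0.101, -0.094, -0.99]]
wrist_force: [0.8, 13.5, 2.2]
width: 47.3
```

```bash
python3 -c "
from h import *
go([*jw(-8,-1.5),40],0.0956)
b=arm.get_image('side');cv2.imwrite('pics/s11.png',cv2.resize(b[180:310,270:430],None,fx=4.6,fy=4.6,interpolation=cv2.INTER_CUBIC))"
```

```text
t 18.35 pos [474.4 -77.8  48.2] ang 0.103 w 47.3 F [ 0.8 13.5  2.2] | shift [ 1.2 35.5  4.8] len 36 turn 0.008 jig [-42.9  -2.2] tilt [-0.109  0.084]
```

View pics/s11.png

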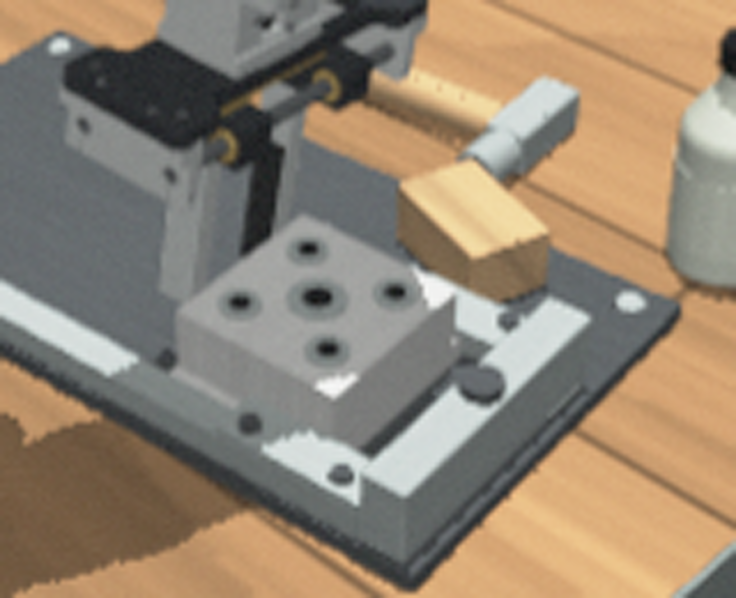

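Well inside now, and sliding squarely under the keepers. The forces are modest.

move_arm(
  motion="0 12 -1 0.005 0.5;0 12 -1 0 0.5;0 12 -1 0 0.5",
)

```text
t: 18.7
ee_pos: [476.8, -103.8, 47.7]
ee_rot: [[0.989, 0.094, -0.116], [0.106, -0.989, 0.101], [-0.106, -0.112, -0.988]]
wrist_force: [0.3, 12.6, 2.4]
width: 47.4
```

```bash
python3 -c "
from h import *
go([*jw(-8,-1.5),40],0.0956)"
```

```text
t 18.70 pos [ 476.8 -103.8   47.7] ang 0.107 w 47.4 F [ 0.3 12.6  2.4] | shift [1.4 9.6 6.6] len 12 turn 0.011 jig [-16.7  -2.2] tilt [-0.116  0.101]
```

move_arm(
  motion="0 10 -1 0.005 0.5;0 10 -1 0 0.5",
)

```text
t: 18.9
ee_pos: [477.2, -108.6, 47.3]
ee_rot: [[0.988, 0.093, -0.125], [0.109, -0.986, 0.125], [-0.112, -0.137, -0.984]]
wrist_force: [2.0, 29.6, 7.7]
width: 47.4
```

```bash
python3 -c "
from h import *
go([*jw(-8,-1.5),40],0.0956)
b=arm.get_image('side');cv2.imwrite('pics/s12.png',cv2.resize(b[180:310,270:430],None,fx=4.6,fy=4.6,interpolation=cv2.INTER_CUBIC))"
```

```text
t 18.90 pos [ 477.2 -108.6   47.3] ang 0.110 w 47.4 F [ 2.  29.6  7.7] | shift [1.6 5.  6.5] len 8 turn 0.014 jig [-12.   -2.3] tilt [-0.125  0.125]
```

View pics/s12.png

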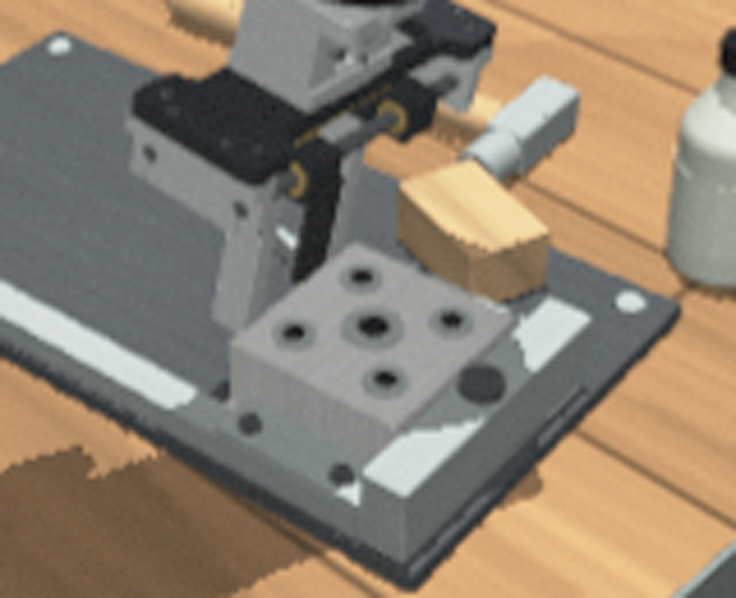

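```bash
python3 -c "
from h import *
c=[(270+(x+.5)/4.6-.5,180+(y+.5)/4.6-.5) for x,y in [(293,331),(361,276),(452,319),(385,378),(372,325)]]
P=((plane('side',c,57)[:,:2]-t)@RJ)
Q=np.array([(-25,-25),(-25,25),(25,25),(25,-25),(0,0)]);print(P.round(1),jigfit(P,Q)[0::2])
"
```

```text
[[ 17.2 -24.8]
 [ 17.7  24.9]
 [ 67.9  25.4]
 [ 67.7 -24.8]
 [ 42.3   0.1]] (np.float64(-0.0013642185944792793), array([42.56873281,  0.14621226]))
```

move_arm(
  motion="0 -12 -3 0 0.5;0 -12 -5 0 0.5;0 -10 -20 0 0.5;0 -10 -30 0 0.5;0 -20 -30 0 0.5;0 -30 -20 0 0.5",
)

```text
t: 19.55
ee_pos: [479.6, -38.9, 167.4]
ee_rot: [[0.988, 0.078, -0.13], [0.093, -0.989, 0.116], [-0.119, -0.126, -0.985]]
wrist_force: [0.6, 0.3, -0.2]
width: 47.3
```

```bash
python3 -c "
from h import *
go([*jw(-8,-1.5),40],0.0956)
b=arm.get_image('side');cv2.imwrite('pics/s13.png',cv2.resize(b[180:310,270:430],None,fx=4.6,fy=4.6,interpolation=cv2.INTER_CUBIC))
b=arm.get_image('top');cv2.imwrite('pics/t13.png',cv2.resize(b[180:280,330:440],None,fx=5.5,fy=5.5,interpolation=cv2.INTER_CUBIC))"
```

```text
t 19.55 pos [479.6 -38.9 167.4] ang 0.094 w 47.3 F [ 0.6  0.3 -0.2] | shift [  7.2  88.7 117.1] len 147 turn -0.002 jig [-81.1   6.7] tilt [-0.13   0.116]
```

View pics/s13.png

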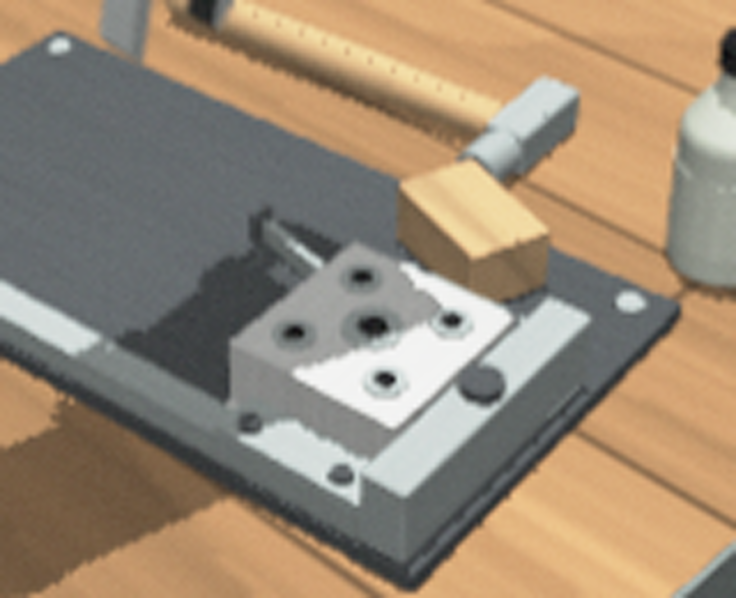

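View pics/t13.png

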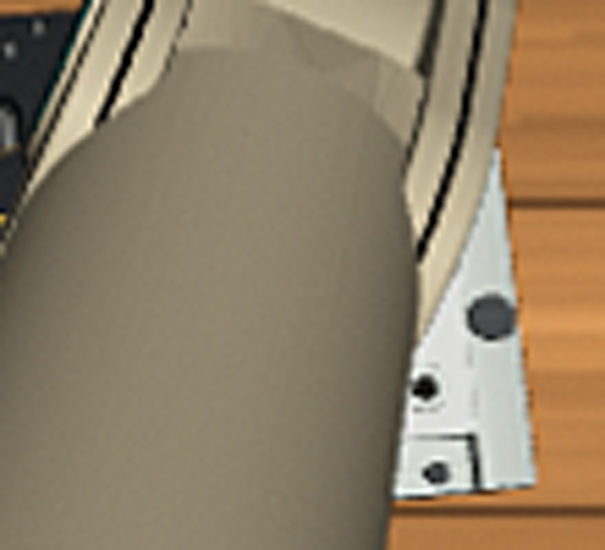

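The top view is blocked by the arm, so I'll back it away for a clear check.

move_arm(
  motion="0 -40 0 0 0.5;0 -45 0 0 0.5;0 -45 0 0 0.5;0 -45 0 0 0.5;0 -45 0 0 0.5;0 0 0 0 0.5",
)

```text
t: 20.25
ee_pos: [465.6, 176.0, 192.7]
ee_rot: [[0.99, 0.07, -0.12], [0.083, -0.991, 0.105], [-0.112, -0.114, -0.987]]
wrist_force: [-0.2, -0.0, -0.2]
width: 46.9
```

```bash
python3 -c "
from h import *
go([*jw(-8,-1.5),40],0.0956)
b=arm.get_image('top');cv2.imwrite('pics/t14f.png',b);cv2.imwrite('pics/t14.png',cv2.resize(b[180:280,330:440],None,fx=5.5,fy=5.5,interpolation=cv2.INTER_CUBIC))"
```

```text
t 20.25 pos [465.6 176.  192.7] ang 0.083 w 46.9 F [-0.2 -0.  -0.2] | shift [  5.8 304.2 118.9] len 327 turn -0.012 jig [-296.4   13.3] tilt [-0.12   0.105]
```

View pics/t14.png

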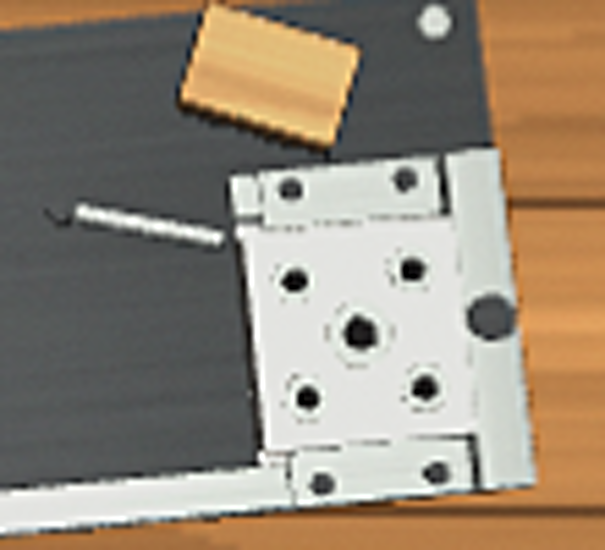

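```bash
python3 -c "
from h import *
f=lambda L:[(330+(x+.5)/5.5-.5,180+(y+.5)/5.5-.5) for x,y in L]
P=((plane('top',f([(307,398),(294,280),(412,269),(425,387),(360,333)]),57)[:,:2]-t)@RJ)
Q=np.array([(-25,-25),(-25,25),(25,25),(25,-25),(0,0)]);print(P.round(1),jigfit(P,Q)[0::2])
print('catch now',((plane('top',f([(78,211),(222,238)]),23.5)[:,:2]-t)@RJ).round(1))
c=lambda L:[(240+(x+.5)/4-.5,170+(y+.5)/4-.5) for x,y in L]
print('catch0',((plane('top',c([(415,192),(521,213)]),23.5)[:,:2]-t)@RJ).round(1))
# stop face line and block front top edge: gap check; rear edge top at z55, upper corners
print('rear top edge',((plane('top',f([(240,232),(262,452)]),55)[:,:2]-t)@RJ).round(1),'front/stop',((plane('top',f([(458,222),(475,434)]),52)[:,:2]-t)@RJ).round(1))
a=cv2.imread('pics/top0.png').astype(int);b=cv2.imread('pics/t14f.png').astype(int)
for n,(r0,r1,c0,c1) in dict(timber=(178,208,360,398),oil=(135,170,398,428),hammer=(135,176,255,367),yellow=(288,345,172,226),big=(68,142,195,270)).items(): print(n,(abs(a-b)[r0:r1,c0:c1].max(2)>40).sum())
"
```

```text
[[ 19.4 -24.8]
 [ 19.2  25.2]
 [ 69.6  25.1]
 [ 69.5 -25. ]
 [ 44.7   0.3]] (np.float64(-0.000233308890230584), array([44.48400952,  0.16031655]))
catch now [[-68.2  65.6]
 [ -6.4  47.8]]
catch0 [[-69.1  66.4]
 [ -6.6  47.8]]
rear top edge [[ -1.3  47.8]
 [ -1.6 -45.6]] front/stop [[ 92.3  43.4]
 [ 89.3 -46.7]]
timber 0
oil 0
hammer 0
yellow 2335
big 0
```

View pics/t14f.png

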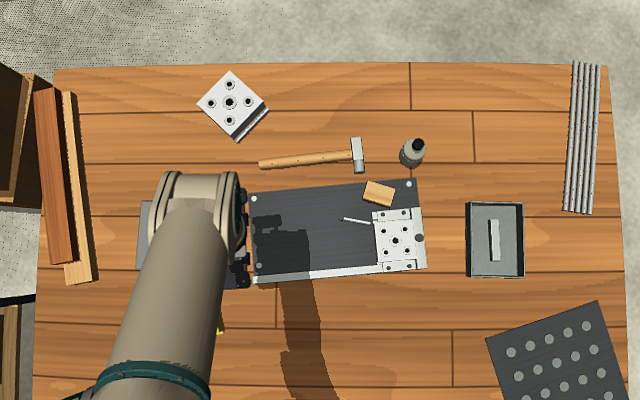

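The top view shows the block at jig (44.5, 0.2) with yaw ≈ 0. The catch tip is at (-6.4, 47.8) on its outer edge, the same as at the start, so it has snapped back. The offcut is in the tray at (494,240). The timber, oil bottle and hammer are pixel-identical to the first picture, and the gripper is clear. I'll hand it in.

```bash
python3 -c "
from bench import arm
print(arm.finish_job())"
```

```text
the job is handed in; nothing more can be done
None
```

The jig is ready and the job is handed in; it took about 20 s of the 62 s allowed. I put the offcut in the scrap tray first, then pushed the block square against the fence and along it into the channel. The block's own edge pushed the catch aside.

**Last checks:**
- **Block position:** the block measured at jig (44.5, 0.2) mm with no yaw, against home at (45, 0 ± 1.5). That is within the 2 mm calibration. The side view gave x = 42.6, but it had also read about 2 mm low earlier.
- **Home against the stop:** in the last two steps the block stopped advancing and the force rose from 13 to 30 N, as it would against the end stop. I did not push again to confirm.
- **Catch:** its tip was back where it started, within about 0.2 mm, behind the flange.
- **Bystanders:** the timber, oil bottle, hammer and large white block showed no change from the first picture. The arm hid the yellow block in the last top view, but I never went near it.

**What went less well:** the tool gradually tilted under load, up to about 0.13 rad, so the final push bore on the block's top rear edge. The highest wrist force I read was about 31 N.

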